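# Load the medicine carrier in round order

### The arm

A 7-joint arm with a two-finger parallel gripper is mounted at the origin on the work surface. World frame = base frame: x ahead of the robot, y to its left, z up, the work surface at z = 0. Lengths are in m, angles in rad, forces in N, time in s.
With the tool pointing down it reaches from about 0.425 to 0.925 m from the base axis. Payload 6.8 kg.
Tool frame: the origin (TCP) lies midway between the tips of the shut fingers; the grasp point (between the pads) lies 19 mm behind it; z points along the fingers, y is the line along which they close (so a half turn about z gives the same grasp; the last joint's range is limited). The gripper opens to 85 mm and grips with 20 to 120 N. Pads are 22 mm wide; open, the fingers measure 114 mm over their backs; the gripper's body (76 mm by 85 mm) begins 54 mm behind the grasp point. The pads swing forward as they close: fully open they stand 13 mm farther back than shut.
Start: joints at [-0.108, 0.477, 0.022, 1.555, -0.011, 1.109, -0.083], TCP at [0.675, 0, 0.231] pointing down, gripper open.
Joint ranges: [-2.96, 2.96], [-0.34, 2.1], [-1.41, 1.46], [0.24, 2.44], [-1.37, 4.51], [0.17, 1.92], [-2.96, 2.96]. Speed limits (rad/s): [2.39, 2.39, 3.14, 3.14, 3.14, 3.14, 3.14].

### API

Orientations are given as a rotation vector (axis times angle).
In Python, from bench import r gives the robot as it stands. The module is installed in compiled form; this text tells all that it offers.
- The arm moves only by the tool apply_moves, never from a script. Its argument "rows" is a list of rows, each a list of 6 numbers: the shift along the tool's x, y, z scaled (see below), then the turn, a rotation vector about the tool's x, y, z scaled (see below). A call has 1 to 5 rows; each row is the pose to reach, as a shift and turn from the pose commanded when the call began, along the tool's axes at that moment; what a row does not reach only later rows make up. The controller multiplies each number of a shift by 0.25 m and each number of a turn by 90 degrees. A row lasts 1/8 s, in which the tool goes at most 62.5 mm and 10.7 degrees, less where a joint would pass 70% of its speed; a pose out of reach is approached as far as the arm can. A call with a number of a shift or a turn outside -1 to 1 is refused whole. A call with a gripper value outside its range is refused whole. "claw" is the opening, from 0 (shut) to 1 (fully open), set as the call begins (left out, the last holds). The fingers move at their own pace and stop on an object; "newtons" is the grip in N (left out, the last holds). Time passes only in rows, so rows that repeat a pose let the fingers close. It gives the time, the measured TCP pose, the force, the opening and the grip force at its end, in the units of the state.
- r.get_obs(): the state, without advancing time (a new reading comes with each control period).
- r.grab_frame(name): name is "scene" or "side" or "wrist"; returns a dict with "pixels" (480x640x3 uint8, red, green, blue), "intrinsics" (3x3 intrinsics, pixels), "eye" and "attitude" of the camera in the world. Camera axes: x right, y up, looking along -z (the intrinsics and any distortion apply to the point x, -y, -z); pixel columns grow to the right and rows downward; lengths in m; the calibration is good to about 2 mm. The wrist camera is an equidistant fisheye: a pixel r from the principal point sees the ray r / f radians off the axis. A picture is of the moment at which its call begins. There is no depth.
- r.hand_in(): hands the job in; it is judged then, once.
Trained networks look in a picture, given as the dict that the camera call returned (one of the last four; its "shot" number tells which), for a name from the list of things; names that differ only in an ending like _2 or _b are one class to them, and where a whole thing is asked for, a point or a joint stands for the part that bears it (a point fixed in the world has none). Each returns a list of dicts, best first, with "conf" (0 to 1); they miss things now and then, are a little off and sometimes report something else, mostly with a low value. They report only what shows in the picture. A call takes as long as a camera call. They do not tell look-alikes from the thing itself.
- r.search_frame(picture, thing): "rect" ([left, top, width, height] in pixels, round what is visible of it).
- r.outline_of(picture, thing): "pixels" (480x640 bool, what is visible of it) and "rect" ([left, top, width, height] in pixels, round what is visible of it).
- r.landmark_of(picture, thing): "point" ([column, row] in pixels: a listed point, or the origin of a listed thing).
The state is a dict: "clock": time; "joints": joint angles; "qvel": joint speeds; "tau": joint torques, N m; "tcp_pos": TCP position; "orientation": TCP orientation; "contact_force": force on the tool from outside, world axes, zero at the start; "moment": the same for the moment, N m; "grip_width": finger opening in m; "gripper_force": force on a finger pad.
Only numpy, scipy, OpenCV 4.12 (cv2) and the standard library are available. Lean on these libraries where they do the work, as an engineer would, in place of code of your own. Each camera call takes 0.05 s, during which the arm holds its last target. There are 200 camera calls.

### The job

The four medicines on the wooden stand are in the order of the round, the first one nearest the robot. Move them all into the carrier, one to a compartment, keeping that order counted from the carrying loop: the first in the compartment next to the loop, the last in the one farthest from it. Keep them upright, set them down rather than drop them, and leave them standing on the compartment floors.

Things in the scene. Friction and masses are not known exactly. Their poses are not given: they have to be found in the camera images.
- amber_mid (a point): Centre of a loose medicine pack, half-way up its 72 mm: amber glass bottle, round, body 38 mm in diameter up to 49 mm, white 35 mm cap on top, 72 mm tall in all; its own z points up. Weighs 40 to 160 g.
- jar_mid (a point): Centre of a loose medicine pack, half-way up its 62 mm: squat white plastic jar, round, 48 mm in diameter (lid 50 mm, from 47 mm up), 62 mm tall; its own z points up. Weighs 40 to 160 g.
- carton_mid (a point): Centre of a loose medicine pack, half-way up its 68 mm: plain cardboard medicine carton, square, 38 x 38 mm, 68 mm tall, its sides roughly in line with the stand (within about 0.1 rad); its own z points up. Weighs 40 to 160 g.
- dropper_mid (a point): Centre of a loose medicine pack, half-way up its 70 mm: small clear glass dropper bottle, round, body 32 mm in diameter up to 43 mm, thin dark rubber bulb (20 mm and less) on top, 70 mm tall in all; its own z points up. Weighs 40 to 160 g.
- slot_amber: Fixed white holder on the stand in which the amber stands at the start (stays where it is): an open square tray 64 x 64 mm, 12 mm high, walls 3 mm. All four are alike and stand in a straight row 70 mm apart on a flat wooden board. Origin: centre of its underside, 10 mm above the desk; the pack stands on its inner floor 13 mm above the desk, up to 5 mm off centre each way. Its x axis points along the row, away from the robot; y across the row.
- slot_jar: Fixed white holder on the stand in which the jar stands at the start (stays where it is): an open square tray 64 x 64 mm, 12 mm high, walls 3 mm. All four are alike and stand in a straight row 70 mm apart on a flat wooden board. Origin: centre of its underside, 10 mm above the desk; the pack stands on its inner floor 13 mm above the desk, up to 5 mm off centre each way. Its x axis points along the row, away from the robot; y across the row.
- slot_carton: Fixed white holder on the stand in which the carton stands at the start (stays where it is): an open square tray 64 x 64 mm, 12 mm high, walls 3 mm. All four are alike and stand in a straight row 70 mm apart on a flat wooden board. Origin: centre of its underside, 10 mm above the desk; the pack stands on its inner floor 13 mm above the desk, up to 5 mm off centre each way. Its x axis points along the row, away from the robot; y across the row.
- slot_dropper: Fixed white holder on the stand in which the dropper stands at the start (stays where it is): an open square tray 64 x 64 mm, 12 mm high, walls 3 mm. All four are alike and stand in a straight row 70 mm apart on a flat wooden board. Origin: centre of its underside, 10 mm above the desk; the pack stands on its inner floor 13 mm above the desk, up to 5 mm off centre each way. Its x axis points along the row, away from the robot; y across the row.
- carrier: The carrier, a fixed aluminium tray 284 mm long (its x, which points away from the robot), 78 mm wide (y), 16 mm high, walls and dividers 4 mm, with four square-ish open compartments in one row, each 66 x 70 mm inside, centred at x = -105, -35, 35 and 105 mm, y = 0; compartment floor 8 mm above the desk, so the lips stand 8 mm above it. Origin: centre of its underside, at desk height. A bracket 8 mm high extends 36 mm from either end; the loop stands on one of them.
- loop: Upright steel carrying loop, fixed, of 14 mm bar, 62 mm wide across the carrier, its top 75 mm above the desk. It stands at one end of the carrier, 160 mm from the carrier's centre: at the end near the robot or at the far end (the other end has only a small dark stud 3 mm high). Origin: middle of its foot, 8 mm above the desk; same axes as the carrier. The compartments lie 55, 125, 195 and 265 mm from it.
Not all that is in view belongs to the job. What is shaped like the part that bears jar_mid but yellow is not meant.

How it is judged:
At the end, for the whole second after the job is handed in: All four packs stand still and upright (within 7 degrees) on the compartment floors, one in each, in starting order: the one that stood nearest the robot next to the loop, and so on to the farthest. Anywhere inside the right compartment counts (x of amber_mid in the frame of carrier between -0.138 and 0.138 m and y of amber_mid in the frame of carrier between -0.03 and 0.03 m and height (world z) of amber_mid between 0.038 and 0.05 m and angle between each of amber_mid, jar_mid, carton_mid, dropper_mid's own z axis and vertical below 0.12 rad and linear speed of each of amber, jar, carton, dropper below 0.02 m/s and ((x of each of slot_jar, slot_carton, slot_dropper in the frame of slot_amber above -0.035 m and horizontal distance between amber_mid and loop between 0.025 and 0.085 m) or (x of each of slot_jar, slot_carton, slot_dropper in the frame of slot_amber above -0.105 m and x of any of slot_jar, slot_carton, slot_dropper in the frame of slot_amber below -0.035 m and horizontal distance between amber_mid and loop between 0.095 and 0.155 m) or (x of each of slot_jar, slot_carton, slot_dropper in the frame of slot_amber above -0.175 m and x of any of slot_jar, slot_carton, slot_dropper in the frame of slot_amber below -0.105 m and horizontal distance between amber_mid and loop between 0.165 and 0.225 m) or (x of each of slot_jar, slot_carton, slot_dropper in the frame of slot_amber above -0.245 m and x of any of slot_jar, slot_carton, slot_dropper in the frame of slot_amber below -0.175 m and horizontal distance between amber_mid and loop between 0.235 and 0.295 m)) and x of jar_mid in the frame of carrier between -0.138 and 0.138 m and y of jar_mid in the frame of carrier between -0.03 and 0.03 m and height (world z) of jar_mid between 0.033 and 0.045 m and ((x of each of slot_amber, slot_carton, slot_dropper in the frame of slot_jar above -0.035 m and horizontal distance between jar_mid and loop between 0.025 and 0.085 m) or (x of each of slot_amber, slot_carton, slot_dropper in the frame of slot_jar above -0.105 m and x of any of slot_amber, slot_carton, slot_dropper in the frame of slot_jar below -0.035 m and horizontal distance between jar_mid and loop between 0.095 and 0.155 m) or (x of each of slot_amber, slot_carton, slot_dropper in the frame of slot_jar above -0.175 m and x of any of slot_amber, slot_carton, slot_dropper in the frame of slot_jar below -0.105 m and horizontal distance between jar_mid and loop between 0.165 and 0.225 m) or (x of each of slot_amber, slot_carton, slot_dropper in the frame of slot_jar above -0.245 m and x of any of slot_amber, slot_carton, slot_dropper in the frame of slot_jar below -0.175 m and horizontal distance between jar_mid and loop between 0.235 and 0.295 m)) and x of carton_mid in the frame of carrier between -0.138 and 0.138 m and y of carton_mid in the frame of carrier between -0.03 and 0.03 m and height (world z) of carton_mid between 0.036 and 0.048 m and ((x of each of slot_amber, slot_jar, slot_dropper in the frame of slot_carton above -0.035 m and horizontal distance between carton_mid and loop between 0.025 and 0.085 m) or (x of each of slot_amber, slot_jar, slot_dropper in the frame of slot_carton above -0.105 m and x of any of slot_amber, slot_jar, slot_dropper in the frame of slot_carton below -0.035 m and horizontal distance between carton_mid and loop between 0.095 and 0.155 m) or (x of each of slot_amber, slot_jar, slot_dropper in the frame of slot_carton above -0.175 m and x of any of slot_amber, slot_jar, slot_dropper in the frame of slot_carton below -0.105 m and horizontal distance between carton_mid and loop between 0.165 and 0.225 m) or (x of each of slot_amber, slot_jar, slot_dropper in the frame of slot_carton above -0.245 m and x of any of slot_amber, slot_jar, slot_dropper in the frame of slot_carton below -0.175 m and horizontal distance between carton_mid and loop between 0.235 and 0.295 m)) and x of dropper_mid in the frame of carrier between -0.138 and 0.138 m and y of dropper_mid in the frame of carrier between -0.03 and 0.03 m and height (world z) of dropper_mid between 0.037 and 0.049 m and ((x of each of slot_amber, slot_jar, slot_carton in the frame of slot_dropper above -0.035 m and horizontal distance between dropper_mid and loop between 0.025 and 0.085 m) or (x of each of slot_amber, slot_jar, slot_carton in the frame of slot_dropper above -0.105 m and x of any of slot_amber, slot_jar, slot_carton in the frame of slot_dropper below -0.035 m and horizontal distance between dropper_mid and loop between 0.095 and 0.155 m) or (x of each of slot_amber, slot_jar, slot_carton in the frame of slot_dropper above -0.175 m and x of any of slot_amber, slot_jar, slot_carton in the frame of slot_dropper below -0.105 m and horizontal distance between dropper_mid and loop between 0.165 and 0.225 m) or (x of each of slot_amber, slot_jar, slot_carton in the frame of slot_dropper above -0.245 m and x of any of slot_amber, slot_jar, slot_carton in the frame of slot_dropper below -0.175 m and horizontal distance between dropper_mid and loop between 0.235 and 0.295 m))); the robot touches nothing.
It fails at once if a medicine is tipped over (by more than 40 degrees) (angle between any of amber_mid, jar_mid, carton_mid, dropper_mid's own z axis and vertical above 0.7 rad).
It fails at once if a medicine is dropped (nothing touches it while it is more than about 4 cm above where it stands) ((contact force between amber and anything else below 0.0001 N and height (world z) of amber_mid above 0.084 m) or (contact force between jar and anything else below 0.0001 N and height (world z) of jar_mid above 0.079 m) or (contact force between carton and anything else below 0.0001 N and height (world z) of carton_mid above 0.082 m) or (contact force between dropper and anything else below 0.0001 N and height (world z) of dropper_mid above 0.083 m)).
It also fails if it takes over 102 s, if anything falls off the work surface, if the arm or the gripper's body presses on something with over 40 N, if the wrist force passes 120 N, or if a joint passes its speed limit or range.

## Working session

There is one attempt and no reset: what is moved stays moved. The work goes in short steps, Python scripts to look and compute and a tool call to move; the robot and the scene stay as the last step left them, time stands still between calls to the robot, and variables do not carry over. Pictures are saved under pics/ and viewed, at most 16 in all, crops included, and the job is handed in when it is done.

Besides the shell and the picture viewer there is one more tool, called in YAML: its name, and indented under it one key for each argument. apply_moves: Moves the arm, as the interface text tells. Its arguments: {"type":"object","properties":{"rows":{"type":"array","items":{"type":"array","items":{"type":"number"}}},"claw":{"type":"number"},"newtons":{"type":"number"}},"required":["rows"]}

```bash
mkdir -p pics; cat > h.py <<'E'
import numpy as np, cv2
from bench import r
from scipy.spatial.transform import Rotation as R
def ray(p,uv):
    K=np.array(p["intrinsics"]);A=np.array(p["attitude"])
    if A.shape!=(3,3): A=R.from_rotvec(A).as_matrix() if A.size==3 else R.from_quat(A).as_matrix()
    x=(uv[0]-K[0,2])/K[0,0];y=(uv[1]-K[1,2])/K[1,1]
    if p.get("name")=="wrist":
        t=np.hypot(x,y);s=np.sin(t)/max(t,1e-9);d=np.array([x*s,-y*s,-np.cos(t)])
    else: d=np.array([x,-y,-1.])
    return np.array(p["eye"]),A@d
def at_z(p,uv,z):
    e,d=ray(p,uv);return e+d*(z-e[2])/d[2]
def grab(n,save=None):
    p=r.grab_frame(n);p=dict(p)
    if save: cv2.imwrite("pics/"+save,p["pixels"][:,:,::-1])
    p["name"]=n
    return p
Z=dict(amber_mid=.049,jar_mid=.044,carton_mid=.047,dropper_mid=.048,slot_amber=.01,slot_jar=.01,slot_carton=.01,slot_dropper=.01,carrier=0,loop=.008)
E
python3 - <<'E'
from h import *
o=r.get_obs();print(o)
for n in ["scene","wrist","side"]:
    p=grab(n,n+"1.png");print(n,[k for k in p],np.array(p["attitude"]).shape,p["eye"])
    for t in Z:
        try:
            for d in r.landmark_of(p,t)[:3]: print(t,round(d["conf"],2),np.round(d["point"]),np.round(at_z(p,d["point"],Z[t]),3))
        except Exception as e: print(t,e)
E
```

```text
{'clock': 0.0, 'joints': array([-0.10812563,  0.47778393,  0.02234208,  1.55644376, -0.01147904,
        1.10931397, -0.08310374]), 'qvel': array([-0.00032632, -0.00064018, -0.00145949, -0.00036694,  0.00172343,
        0.0018871 ,  0.001782  ]), 'tau': array([-5.45967814e-04, -5.96443820e+01,  1.60769675e+00, -2.81194621e+01,
        1.24063640e-02,  9.39900521e-03,  2.20753498e-05]), 'tcp_pos': array([ 6.74408121e-01, -5.18508360e-06,  2.30339874e-01]), 'orientation': array([-2.22055480e+00, -2.22066769e+00,  2.18609719e-03]), 'contact_force': array([ 0.97850208, -0.34968176,  0.02970283]), 'moment': array([ 0.01732138, -0.00013985, -0.03142402]), 'gripper_force': 0.0, 'grip_width': 0.08565633921750213}
scene ['pixels', 'intrinsics', 'eye', 'attitude', 'shot', 'name'] (3,) [ 0.88519977 -0.66576477  0.55212376]
amber_mid 0.67 [354. 204.] [0.461 0.192 0.049]
amber_mid 0.64 [302. 320.] [ 0.58  -0.212  0.049]
jar_mid 0.91 [412. 257.] [0.659 0.066 0.044]
jar_mid 0.8 [368. 243.] [0.561 0.064 0.044]
jar_mid 0.62 [408. 221.] [0.597 0.198 0.044]
carton_mid 0.68 [432. 230.] [0.659 0.182 0.04
[... 1115 characters left out ...]
 0.77 [219. 250.] [0.632 0.093 0.044]
jar_mid 0.69 [182. 294.] [0.598 0.19  0.044]
carton_mid 0.68 [159. 269.] [0.662 0.184 0.047]
carton_mid 0.62 [188. 314.] [0.559 0.207 0.047]
dropper_mid 0.81 [210. 322.] [0.524 0.195 0.048]
dropper_mid 0.64 [186. 315.] [0.558 0.21  0.048]
slot_amber 0.59 [245. 370.] [0.452 0.2   0.01 ]
slot_jar 0.61 [184. 312.] [0.595 0.195 0.01 ]
slot_jar 0.54 [443. 248.] [ 0.384 -0.186  0.01 ]
slot_carton 0.71 [161. 287.] [0.663 0.188 0.01 ]
slot_dropper 0.71 [216. 340.] [0.521 0.195 0.01 ]
carrier 0.86 [358. 217.] [ 0.55  -0.163  0.   ]
carrier 0.72 [442. 247.] [ 0.392 -0.197  0.   ]
loop 0.93 [436. 248.] [ 0.393 -0.18   0.008]
loop 0.2 [180. 294.] [0.63  0.177 0.008]
```

View pics/scene1.png

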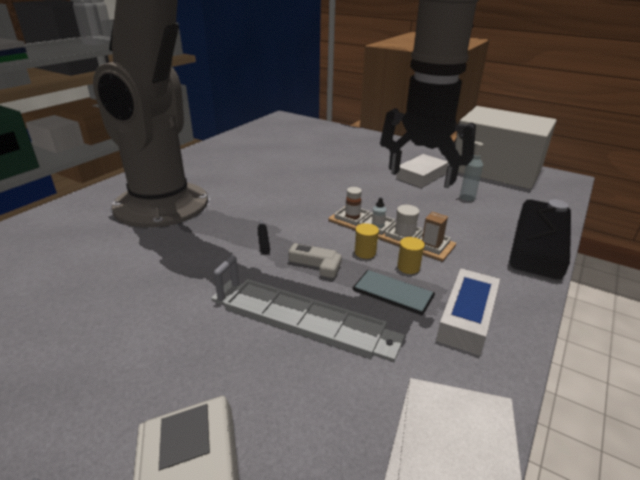

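View pics/wrist1.png

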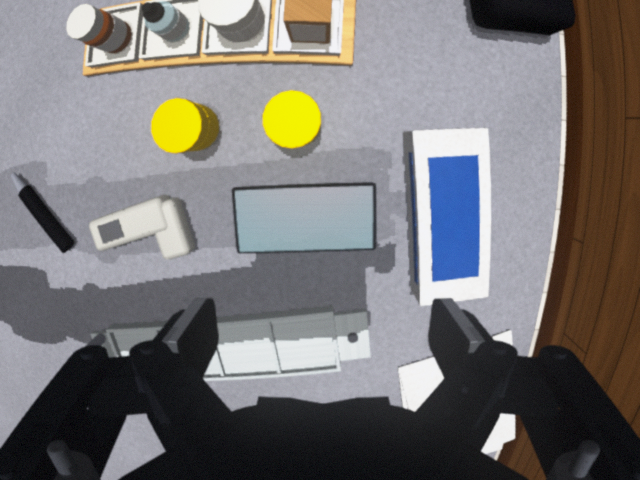

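View pics/side1.png

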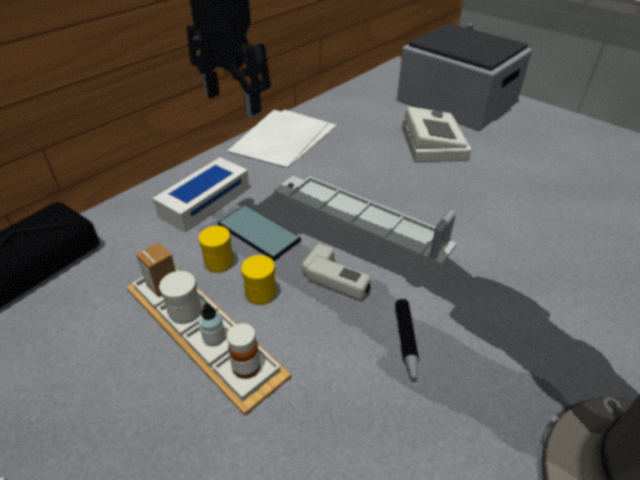

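The scene picture shows the row amber, dropper, white jar, carton from near to far (about columns 354, 381, 408, 434, rows 200–230). The two yellow jars (367,242) and (411,256) are decoys. The loop stands at the carrier's near end (228,275), and the stud is at the far end (390,343). The wrist and side views agree. Next I turn the gripper to close across the row and look from above it.

apply_moves:
  rows:
    - [0.76, -0.7, 0, 0, 0, 0.59]
    - [0.76, -0.7, 0, 0, 0, 0.59]
    - [0.76, -0.7, 0, 0, 0, 0.59]
    - [0.76, -0.7, 0, 0, 0, 0.59]
    - [0.76, -0.7, 0, 0, 0, 0.59]

```text
clock: 2.28
tcp_pos: [0.4972, 0.1937, 0.2315]
orientation: [-2.974, -1.008, 0.0]
contact_force: [0.6, -0.9, -0.9]
grip_width: 0.0853
gripper_force: 0.0
```

apply_moves:
  rows:
    - [0, 0, 0, 0, 0, 0.44]
    - [0, 0, 0, 0, 0, 0.44]
    - [0, 0, 0, 0, 0, 0.44]
    - [0, 0, 0, 0, 0, 0.44]
    - [0, 0, 0, 0, 0, 0.44]

```text
clock: 2.9
tcp_pos: [0.5, 0.1901, 0.2314]
orientation: [-3.141, 0.057, -0.0]
contact_force: [0.3, -0.1, -0.7]
grip_width: 0.0855
gripper_force: 0.0
```

```bash
cat >> h.py <<'E'
def seen(p,names=Z,k=2):
    for t in names:
        for d in r.landmark_of(p,t)[:k]: print(p["name"],t,round(d["conf"],2),np.round(d["point"]),np.round(at_z(p,d["point"],Z[t]),4))
E
python3 - <<'E'
from h import *
o=r.get_obs();print(o["tcp_pos"],o["orientation"],o["joints"])
p=grab("wrist","w2.png");print(p["eye"],p["intrinsics"]);seen(p)
p=grab("side");seen(p,["carrier","loop"]);p=grab("scene");seen(p,["carrier","loop"])
E
```

```text
[0.50000726 0.19012214 0.23142651] [-3.14104473e+00  5.70876586e-02 -3.58782354e-04] [-0.65312784  0.24626728  0.20560411  1.90197068 -0.05913062  0.99892
 -2.02868522]
[0.56696021 0.18581167 0.37392058] [[371.64829954   0.         322.90297248]
 [  0.         371.64829954 243.15392121]
 [  0.           0.           1.        ]]
wrist amber_mid 0.97 [316. 271.] [0.4513 0.1972 0.049 ]
wrist jar_mid 0.97 [430. 161.] [0.5501 0.0898 0.044 ]
wrist jar_mid 0.96 [427.  59.] [0.6439 0.0897 0.044 ]
wrist carton_mid 0.72 [319.  39.] [0.6615 0.1863 0.047 ]
wrist dropper_mid 0.66 [311. 191.] [0.5253 0.198  0.048 ]
wrist dropper_mid 0.37 [603. 167.] [ 0.5518 -0.1146  0.048 ]
wrist carrier 0.87 [606. 166.] [ 0.5502 -0.1644  0.    ]
wrist loop 0.65 [604. 288.] [ 0.3912 -0.1829  0.008 ]
side carrier 0.71 [359. 217.] [ 0.5478 -0.1644  0.    ]
side loop 0.55 [438. 247.] [ 0.392  -0.1845  0.008 ]
scene carrier 0.86 [303. 316.] [ 0.5452 -0.1597  0.    ]
scene loop 0.76 [226. 291.] [ 0.3878 -0.186   0.008 ]
```

View pics/w2.png

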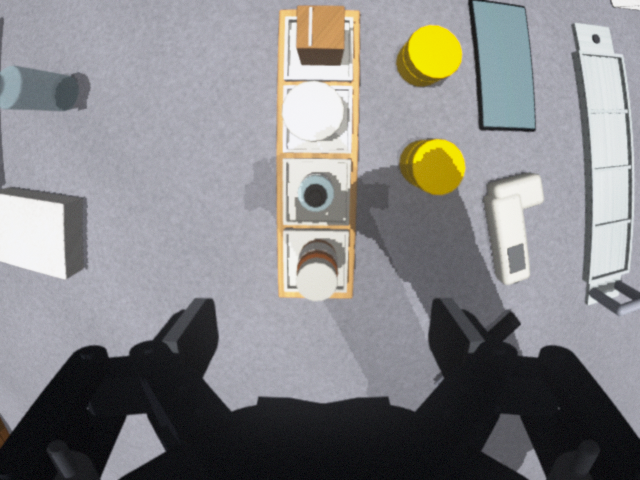

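The wrist view looks straight down on the row: amber cap at (316,281), dropper bulb (315,194), white jar lid (314,111), carton top (321,22). The carrier is at the right edge with its loop at (615,297).

```bash
python3 - <<'E'
from h import *
p=grab("wrist");
for n,uv,z in [("amber",(316,281),.085),("dropper",(315,194),.083),("dropbody",(315.5,192),.056),("jar",(314,111),.075),("carton",(321.5,21),.081),("boardTL",(281,11),.01),("boardBL",(279,296),.01),("boardTR",(360,11),.01),("boardBR",(353,297),.01),("carr far L",(574,24),.008),("stud",(596,39),.011),("loopfeet",(590,299),.008)]:
    print(n,np.round(at_z(p,uv,z),4))
for t in ["amber_mid","dropper_mid","carton_mid","jar_mid"]:
    for d in r.search_frame(p,t)[:3]: print(t,d)
E
```

```text
amber [0.4553 0.1961 0.085 ]
dropper [0.5275 0.1938 0.083 ]
dropbody [0.5255 0.1941 0.056 ]
jar [0.5934 0.1921 0.075 ]
carton [0.6671 0.1833 0.081 ]
boardTL [0.705  0.2221 0.01  ]
boardBL [0.4103 0.2392 0.01  ]
boardTR [0.7017 0.1446 0.01  ]
boardBR [0.4063 0.1602 0.01  ]
carr far L [ 0.7191 -0.1113  0.008 ]
stud [ 0.7058 -0.143   0.011 ]
loopfeet [ 0.3768 -0.1593  0.008 ]
amber_mid {'rect': [295.2, 241.8, 43.6, 57.6], 'conf': 0.83}
amber_mid {'rect': [280.8, 226.3, 68.0, 66.4], 'conf': 0.69}
dropper_mid {'rect': [295.4, 169.9, 41.2, 40.1], 'conf': 0.67}
carton_mid {'rect': [294.6, 6.3, 50.9, 59.0], 'conf': 0.85}
carton_mid {'rect': [586.2, 277.8, 52.4, 34.7], 'conf': 0.34}
jar_mid {'rect': [395.7, 23.6, 65.9, 64.6], 'conf': 0.93}
jar_mid {'rect': [276.7, 78.8, 65.0, 61.8], 'conf': 0.84}
```

apply_moves:
  rows:
    - [-0.185, -0.017, 0.2, 0, 0, 0.013]
    - [-0.185, -0.017, 0.4, 0, 0, 0.013]
    - [-0.185, -0.017, 0.6, 0, 0, 0.013]
    - [-0.185, -0.017, 0.75, 0, 0, 0.013]
    - [-0.185, -0.017, 0.8, 0, 0, 0.013]

```text
clock: 4.62
tcp_pos: [0.4528, 0.1954, 0.0295]
orientation: [3.138, -0.091, -0.005]
contact_force: [-0.1, 0.1, 0.1]
grip_width: 0.0855
gripper_force: 0.0
```

apply_moves:
  rows:
    - [0, 0, 0, 0, 0, 0]
    - [0, 0, 0, 0, 0, 0]
    - [0, 0, 0, 0, 0, 0]
    - [0, 0, 0, 0, 0, 0]
    - [0, 0, 0, 0, 0, 0]
  claw: 0.3
  newtons: 25

```text
clock: 5.25
tcp_pos: [0.455, 0.1966, 0.0328]
orientation: [-3.139, 0.091, -0.004]
contact_force: [-0.7, -0.1, 7.2]
grip_width: 0.0367
gripper_force: 25.5
```

```bash
python3 - <<'E'
from h import *
o=r.get_obs();print(o)
grab("wrist","w3.png")
E
```

```text
{'clock': 5.25, 'joints': array([-0.64602285,  0.48627755,  0.13812798,  2.1352067 , -0.12907692,
        0.52481776, -2.04113548]), 'qvel': array([ 0.00107255,  0.00079631, -0.0003975 ,  0.00355881, -0.00188126,
        0.00212258, -0.00077881]), 'tau': array([-4.11396642e-03, -4.39205146e+01,  2.72019513e+00, -1.46682608e+01,
       -2.86355132e-02, -3.37339221e-01,  7.28799758e-03]), 'tcp_pos': array([0.45504049, 0.19657559, 0.03281067]), 'orientation': array([-3.13863833,  0.09148412, -0.00367594]), 'contact_force': array([-0.71935602, -0.07836232,  7.23161689]), 'moment': array([-0.19360827,  0.16112921,  0.0250655 ]), 'gripper_force': 25.52036517765373, 'grip_width': 0.03673490878005584}
```

View pics/w3.png

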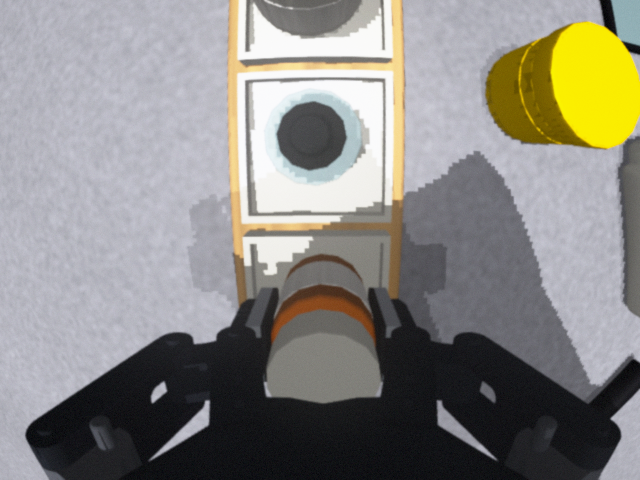

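The picture shows the amber bottle held between the pads (about column 322), upright. The dropper bulb is at (313,135).

apply_moves:
  rows:
    - [0, 0, -0.15, 0, 0, 0]
    - [0, 0, -0.34, 0, 0, 0]
    - [0.01, 0.25, -0.34, 0, 0, 0]
    - [0.025, 0.5, -0.34, 0, 0, 0]
    - [0.025, 0.75, -0.34, 0, 0, 0]

```text
clock: 5.92
tcp_pos: [0.4497, 0.007, 0.1173]
orientation: [-3.14, 0.09, -0.004]
contact_force: [0.8, -0.6, -1.2]
grip_width: 0.0368
gripper_force: 25.9
```

apply_moves:
  rows:
    - [0.024, 0.25, 0, 0, 0, 0]
    - [0.024, 0.5, 0, 0, 0, 0]
    - [0.024, 0.7, 0, 0, 0, 0]
    - [0.024, 0.74, 0, 0, 0, 0]
    - [0.024, 0.74, 0, 0, 0, 0]

```text
clock: 6.55
tcp_pos: [0.4445, -0.1765, 0.1166]
orientation: [-3.14, 0.093, -0.001]
contact_force: [-0.1, 0.7, -0.9]
grip_width: 0.0373
gripper_force: 25.9
```

```bash
cat >> h.py <<'E'
def go(t):
    o=r.get_obs();A=R.from_rotvec(o["orientation"]).as_matrix()
    print("tcp",np.round(o["tcp_pos"],4),"->",t,"shift",np.round(A.T@(np.array(t)-o["tcp_pos"])/.25,3),"grip",round(o["grip_width"],4),round(o["gripper_force"],1))
E
python3 - <<'E'
from h import *
go([.4457,-.176,.0283])
p=grab("wrist","w4.png");seen(p,["carrier","loop"])
E
```

```text
tcp [ 0.4445 -0.1765  0.1166] -> [0.4457, -0.176, 0.0283] shift [ 0.004 -0.002  0.353] grip 0.0373 25.9
wrist carrier 0.8 [291.  94.] [ 0.5474 -0.162   0.    ]
```

View pics/w4.png

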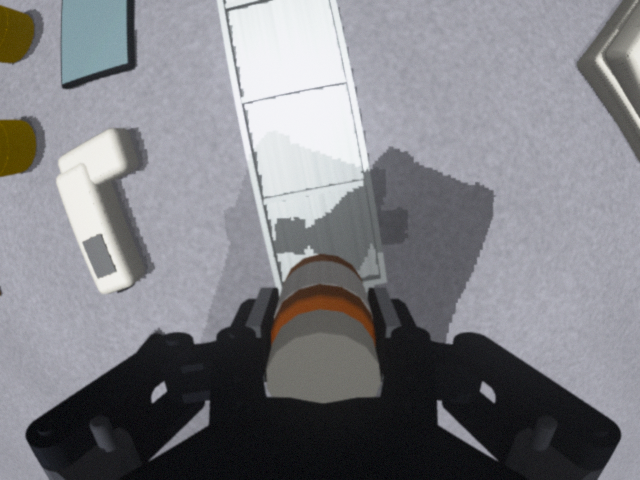

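The carrier is below the held bottle. Dividers show at about (313,189), (295,93) and (280,3), and the near compartment is hidden behind the bottle.

```bash
python3 - <<'E'
from h import *
p=grab("wrist")
for uv in [(313,189),(295,93),(280,3)]: print(at_z(p,uv,.016))
E
```

```text
[ 0.48231453 -0.17153584  0.016     ]
[ 0.54610947 -0.1636565   0.016     ]
[ 0.61039622 -0.15694728  0.016     ]
```

apply_moves:
  rows:
    - [0.004, -0.002, 0.15, 0, 0, 0]
    - [0.004, -0.002, 0.27, 0, 0, 0]
    - [0.004, -0.002, 0.33, 0, 0, 0]
    - [0.004, -0.002, 0.343, 0, 0, 0]
    - [0.004, -0.002, 0.343, 0, 0, 0]

```text
clock: 7.38
tcp_pos: [0.4461, -0.1759, 0.0311]
orientation: [3.14, -0.091, 0.001]
contact_force: [0.5, 0.4, -1.0]
grip_width: 0.0373
gripper_force: 25.9
```

apply_moves:
  rows:
    - [0, 0, 0.004, 0, 0, 0]
    - [0, 0, 0.008, 0, 0, 0]
    - [0, 0, 0.01, 0, 0, 0]
    - [0, 0, 0.01, 0, 0, 0]

```text
clock: 7.88
tcp_pos: [0.4456, -0.176, 0.0281]
orientation: [-3.14, 0.091, -0.0]
contact_force: [0.6, -0.2, -1.6]
grip_width: 0.037
gripper_force: 25.9
```

apply_moves:
  rows:
    - [0, 0, 0.002, 0, 0, 0]
    - [0, 0, 0.004, 0, 0, 0]
    - [0, 0, 0.006, 0, 0, 0]
    - [0, 0, 0.008, 0, 0, 0]

```text
clock: 8.38
tcp_pos: [0.4457, -0.176, 0.0277]
orientation: [-3.139, 0.092, -0.001]
contact_force: [-7.3, 3.0, 30.2]
grip_width: 0.037
gripper_force: 29.2
```

apply_moves:
  rows:
    - [0, 0, -0.005, 0, 0, 0]
    - [0, 0, -0.006, 0, 0, 0]

```text
clock: 8.62
tcp_pos: [0.4458, -0.1761, 0.0278]
orientation: [3.14, -0.092, 0.001]
contact_force: [-1.3, 0.6, 3.5]
grip_width: 0.0369
gripper_force: 26.5
```

apply_moves:
  rows:
    - [0, 0, 0, 0, 0, 0]
    - [0, 0, 0, 0, 0, 0]
    - [0, 0, 0, 0, 0, 0]
    - [0, 0, 0, 0, 0, 0]
  claw: 0.9

```text
clock: 9.12
tcp_pos: [0.4456, -0.176, 0.0275]
orientation: [-3.14, 0.091, 0.0]
contact_force: [-0.5, 0.1, 0.4]
grip_width: 0.0769
gripper_force: 0.0
```

apply_moves:
  rows:
    - [0, 0, -0.1, 0, 0, 0]
    - [0, 0, -0.25, 0, 0, 0]
    - [0, 0, -0.45, 0, 0, 0]
    - [0, -0.1, -0.6, 0, 0, 0]
    - [0, -0.2, -0.6, 0, 0, 0]

```text
clock: 9.75
tcp_pos: [0.4504, -0.1261, 0.1805]
orientation: [3.14, -0.093, 0.01]
contact_force: [-0.2, -0.5, -0.4]
grip_width: 0.0768
gripper_force: 0.0
```

```bash
python3 - <<'E'
from h import *
p=grab("side");seen(p,["amber_mid","dropper_mid","carrier"])
for d in r.landmark_of(p,"amber_mid"): print(at_z(p,d["point"],.044))
go([.526,.194,.13])
p=grab("wrist","w5.png");seen(p,["amber_mid","dropper_mid"])
E
```

```text
side amber_mid 0.56 [412. 224.] [ 0.4367 -0.1611  0.049 ]
side dropper_mid 0.96 [212. 323.] [0.52   0.1954 0.048 ]
side dropper_mid 0.15 [410. 220.] [ 0.4447 -0.1689  0.048 ]
side carrier 0.84 [361. 218.] [ 0.5436 -0.1647  0.    ]
[ 0.43961596 -0.16647347  0.044     ]
tcp [ 0.4481 -0.1267  0.1773] -> [0.526, 0.194, 0.13] shift [ 0.236 -1.299  0.188] grip 0.077 0.0
wrist amber_mid 0.62 [388. 233.] [ 0.4454 -0.177   0.049 ]
```

View pics/w5.png

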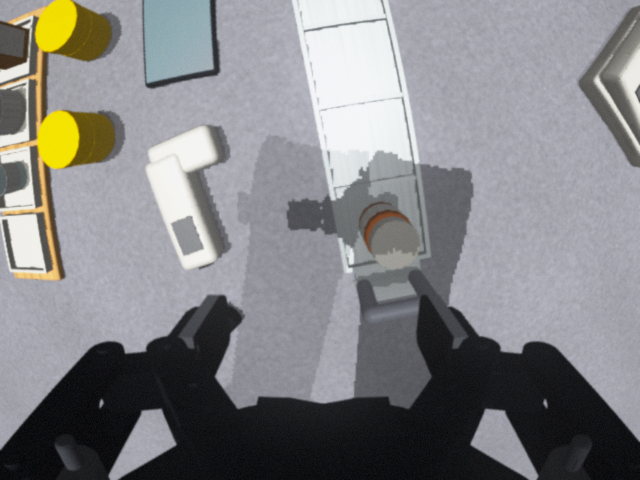

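Amber stands in the compartment next to the loop (388,235). Next is the dropper.

apply_moves:
  rows:
    - [0.05, -0.24, 0, 0, 0, 0]
    - [0.1, -0.48, 0, 0, 0, 0]
    - [0.16, -0.72, 0, 0, 0, 0]
    - [0.2, -0.96, 0, 0, 0, 0]
    - [0.2, -1.0, 0, 0, 0, 0]

```text
clock: 10.78
tcp_pos: [0.5135, 0.1251, 0.1771]
orientation: [-3.139, 0.082, 0.0]
contact_force: [-0.4, -0.3, -0.3]
grip_width: 0.0772
gripper_force: 0.0
```

apply_moves:
  rows:
    - [0.036, -0.25, 0, 0, 0, 0]
    - [0.036, -0.299, 0.15, 0, 0, 0]
    - [0.036, -0.299, 0.2, 0, 0, 0]
    - [0.036, -0.299, 0.2, 0, 0, 0]

```text
clock: 11.28
tcp_pos: [0.5257, 0.192, 0.1267]
orientation: [3.138, -0.095, -0.004]
contact_force: [-0.3, -0.2, 0.7]
grip_width: 0.0768
gripper_force: 0.0
```

```bash
python3 - <<'E'
from h import *
go([.526,.194,.026])
p=grab("wrist","w6.png");seen(p,["dropper_mid","jar_mid","carton_mid"])
p=grab("side");seen(p,["dropper_mid","jar_mid","carton_mid"],3)
E
```

```text
tcp [0.5257 0.192  0.1267] -> [0.526, 0.194, 0.026] shift [ 0.002 -0.009  0.403] grip 0.0768 0.0
wrist dropper_mid 0.93 [315. 256.] [0.5236 0.1953 0.048 ]
wrist jar_mid 0.79 [470.  58.] [0.6457 0.09   0.044 ]
wrist jar_mid 0.68 [471. 208.] [0.5483 0.0927 0.044 ]
wrist carton_mid 0.89 [316.  30.] [0.6622 0.186  0.047 ]
side dropper_mid 0.85 [209. 320.] [0.5271 0.1954 0.048 ]
side jar_mid 0.85 [180. 295.] [0.5989 0.1928 0.044 ]
side jar_mid 0.79 [257. 282.] [0.5344 0.1006 0.044 ]
side jar_mid 0.66 [216. 248.] [0.6376 0.0945 0.044 ]
side carton_mid 0.53 [158. 270.] [0.6611 0.1864 0.047 ]
```

View pics/w6.png

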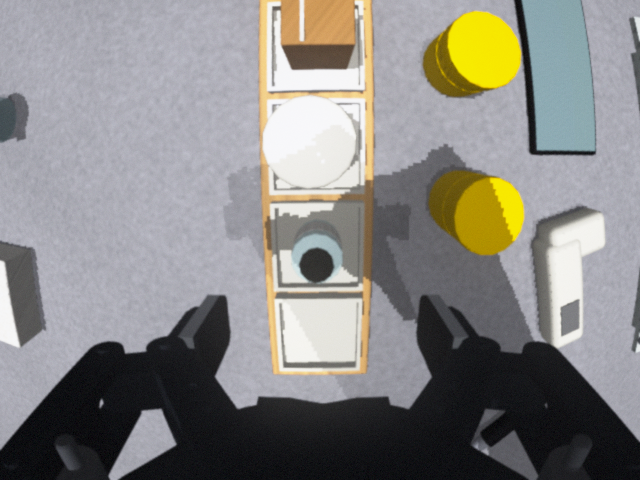

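The dropper bulb is at (317,264), midway between the fingers. The jar lid is at (310,141) and the carton at (318,30).

apply_moves:
  rows:
    - [0, -0.011, 0.15, 0, 0, 0]
    - [0, -0.011, 0.27, 0, 0, 0]
    - [0, -0.011, 0.36, 0, 0, 0]
    - [0, -0.011, 0.4, 0, 0, 0]
    - [0, -0.011, 0.4, 0, 0, 0]

```text
clock: 12.3
tcp_pos: [0.5263, 0.1974, 0.0275]
orientation: [3.14, -0.091, -0.001]
contact_force: [-0.2, 0.5, 0.2]
grip_width: 0.0766
gripper_force: 0.0
```

apply_moves:
  rows:
    - [0, 0, 0, 0, 0, 0]
    - [0, 0, 0, 0, 0, 0]
    - [0, 0, 0, 0, 0, 0]
    - [0, 0, 0, 0, 0, 0]
    - [0, 0, 0, 0, 0, 0]
  claw: 0.25

```text
clock: 12.92
tcp_pos: [0.5269, 0.1977, 0.0284]
orientation: [-3.14, 0.091, -0.002]
contact_force: [-1.0, -0.1, 6.5]
grip_width: 0.0311
gripper_force: 24.9
```

```bash
python3 - <<'E'
from h import *
o=r.get_obs();print(o["tcp_pos"],o["contact_force"])
go([.515,-.167,.108])
E
```

```text
[0.52693972 0.19765866 0.02840714] [-0.96718358 -0.05001975  6.53615102]
tcp [0.5269 0.1977 0.0284] -> [0.515, -0.167, 0.108] shift [ 0.038  1.459 -0.319] grip 0.0311 24.9
```

apply_moves:
  rows:
    - [0, 0, -0.15, 0, 0, 0]
    - [0, 0, -0.32, 0, 0, 0]
    - [0.01, 0.25, -0.32, 0, 0, 0]
    - [0.02, 0.5, -0.32, 0, 0, 0]
    - [0.02, 0.75, -0.32, 0, 0, 0]

```text
clock: 13.55
tcp_pos: [0.5205, 0.0083, 0.1079]
orientation: [-3.14, 0.09, -0.002]
contact_force: [0.6, -0.7, -0.2]
grip_width: 0.0309
gripper_force: 25.3
```

apply_moves:
  rows:
    - [0.018, 0.25, 0, 0, 0, 0]
    - [0.018, 0.5, 0, 0, 0, 0]
    - [0.018, 0.67, 0, 0, 0, 0]
    - [0.018, 0.71, 0, 0, 0, 0]
    - [0.018, 0.71, 0, 0, 0, 0]

```text
clock: 14.18
tcp_pos: [0.5146, -0.1674, 0.1075]
orientation: [-3.14, 0.093, 0.0]
contact_force: [0.5, 1.2, -0.4]
grip_width: 0.0307
gripper_force: 25.3
```

```bash
python3 - <<'E'
from h import *
go([.515,-.167,.0242])
grab("wrist","w7.png")
E
```

```text
tcp [ 0.5146 -0.1674  0.1075] -> [0.515, -0.167, 0.0242] shift [ 0.002 -0.001  0.333] grip 0.0307 25.3
```

View pics/w7.png

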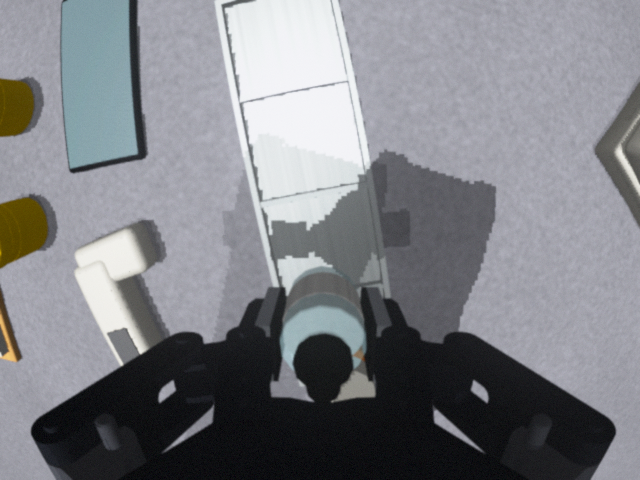

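The dropper is held over the second compartment: the divider beyond it shows at (313,190), just as in the amber view one compartment earlier.

apply_moves:
  rows:
    - [0.002, -0.001, 0.15, 0, 0, 0]
    - [0.002, -0.001, 0.26, 0, 0, 0]
    - [0.002, -0.001, 0.315, 0, 0, 0]
    - [0.002, -0.001, 0.328, 0, 0, 0]
    - [0.002, -0.001, 0.33, 0, 0, 0]

```text
clock: 14.85
tcp_pos: [0.5158, -0.1669, 0.0256]
orientation: [3.14, -0.09, 0.002]
contact_force: [0.2, -0.3, -0.3]
grip_width: 0.0312
gripper_force: 25.3
```

apply_moves:
  rows:
    - [0, 0, 0.002, 0, 0, 0]
    - [0, 0, 0.004, 0, 0, 0]
    - [0, 0, 0.006, 0, 0, 0]
    - [0, 0, 0.006, 0, 0, 0]

```text
clock: 15.35
tcp_pos: [0.5152, -0.1672, 0.0237]
orientation: [-3.14, 0.091, -0.0]
contact_force: [-0.7, -0.5, -0.2]
grip_width: 0.0311
gripper_force: 25.3
```

Nearly there; a fine touch, then release.

apply_moves:
  rows:
    - [0, 0, 0.001, 0, 0, 0]
    - [0, 0, 0.002, 0, 0, 0]
    - [0, 0, 0.003, 0, 0, 0]

```text
clock: 15.72
tcp_pos: [0.5153, -0.1672, 0.0234]
orientation: [-3.14, 0.092, -0.0]
contact_force: [-2.2, 0.7, 10.1]
grip_width: 0.0311
gripper_force: 26.3
```

apply_moves:
  rows:
    - [0, 0, 0, 0, 0, 0]
    - [0, 0, 0, 0, 0, 0]
    - [0, 0, 0, 0, 0, 0]
    - [0, 0, 0, 0, 0, 0]
  claw: 0.9

```text
clock: 16.23
tcp_pos: [0.5152, -0.1672, 0.0227]
orientation: [3.14, -0.091, -0.0]
contact_force: [0.0, -0.1, 0.2]
grip_width: 0.0769
gripper_force: 0.0
```

apply_moves:
  rows:
    - [0, 0, -0.1, 0, 0, 0]
    - [0, 0, -0.25, 0, 0, 0]
    - [0, 0, -0.45, 0, 0, 0]
    - [0, -0.1, -0.6, 0, 0, 0]
    - [0, -0.2, -0.6, 0, 0, 0]

```text
clock: 16.85
tcp_pos: [0.5202, -0.1173, 0.1761]
orientation: [3.14, -0.093, 0.01]
contact_force: [0.6, 1.0, -0.1]
grip_width: 0.0768
gripper_force: 0.0
```

```bash
python3 - <<'E'
from h import *
go([.5955,.192,.13])
p=grab("wrist","w8.png");seen(p,["amber_mid","dropper_mid"])
E
```

```text
tcp [ 0.5202 -0.1173  0.1761] -> [0.5955, 0.192, 0.13] shift [ 0.226 -1.253  0.186] grip 0.0768 0.0
wrist amber_mid 0.69 [395. 320.] [ 0.4459 -0.1732  0.049 ]
wrist dropper_mid 0.7 [386. 240.] [ 0.5137 -0.1666  0.048 ]
```

View pics/w8.png

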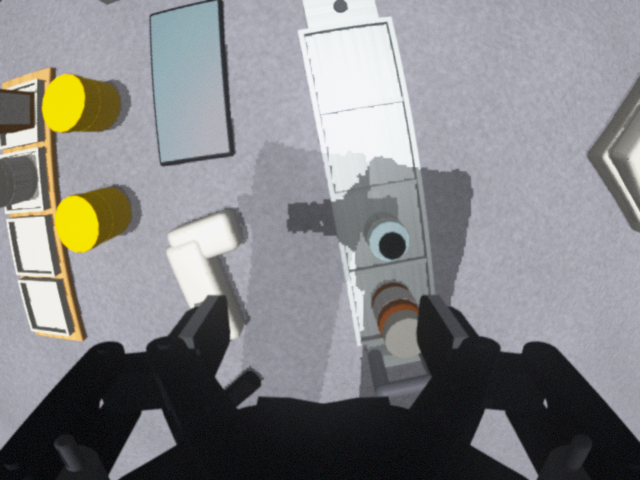

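Both bottles stand in the first two compartments, dropper (387,242) and amber (397,320). Now the white jar.

apply_moves:
  rows:
    - [0.05, -0.24, 0, 0, 0, 0]
    - [0.1, -0.48, 0, 0, 0, 0]
    - [0.16, -0.72, 0, 0, 0, 0]
    - [0.2, -0.96, 0, 0, 0, 0]
    - [0.2, -1.0, 0, 0, 0, 0]
  claw: 1.0

```text
clock: 17.62
tcp_pos: [0.5827, 0.1342, 0.1718]
orientation: [-3.139, 0.081, 0.001]
contact_force: [-0.8, -0.3, -0.4]
grip_width: 0.0855
gripper_force: 0.0
```

apply_moves:
  rows:
    - [0.026, -0.24, 0, 0, 0, 0]
    - [0.026, -0.253, 0.12, 0, 0, 0]
    - [0.026, -0.253, 0.18, 0, 0, 0]
    - [0.026, -0.253, 0.18, 0, 0, 0]

```text
clock: 18.12
tcp_pos: [0.592, 0.1892, 0.1263]
orientation: [3.137, -0.096, -0.005]
contact_force: [-0.2, -0.9, 1.0]
grip_width: 0.0853
gripper_force: 0.0
```

```bash
python3 - <<'E'
from h import *
go([.5955,.192,.027])
p=grab("wrist","w9.png");seen(p,["jar_mid","carton_mid"],3)
E
```

```text
tcp [0.592  0.1892 0.1263] -> [0.5955, 0.192, 0.027] shift [ 0.015 -0.013  0.397] grip 0.0853 0.0
wrist jar_mid 0.91 [467. 293.] [0.5553 0.09   0.044 ]
wrist jar_mid 0.64 [471. 153.] [0.6501 0.09   0.044 ]
```

View pics/w9.png

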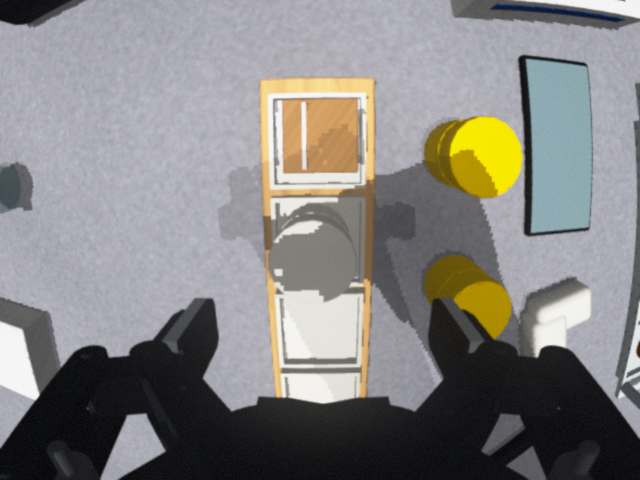

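The jar lid is at about (313,258), shaded. The carton top is centred at about (320,135) and lies square to the stand.

```bash
python3 - <<'E'
from h import *
p=grab("wrist")
print(at_z(p,(313,258),.075),at_z(p,(320,135),.081))
E
```

```text
[0.59849399 0.19448355 0.075     ] [0.66491034 0.18639658 0.081     ]
```

apply_moves:
  rows:
    - [0.019, -0.018, 0.15, 0, 0, 0]
    - [0.019, -0.018, 0.27, 0, 0, 0]
    - [0.019, -0.018, 0.37, 0, 0, 0]
    - [0.019, -0.018, 0.41, 0, 0, 0]
    - [0.019, -0.018, 0.413, 0, 0, 0]

```text
clock: 18.95
tcp_pos: [0.598, 0.1962, 0.0249]
orientation: [-3.14, 0.092, -0.0]
contact_force: [0.1, 0.5, 0.2]
grip_width: 0.0852
gripper_force: 0.0
```

apply_moves:
  rows:
    - [0, 0, 0, 0, 0, 0]
    - [0, 0, 0, 0, 0, 0]
    - [0, 0, 0, 0, 0, 0]
    - [0, 0, 0, 0, 0, 0]
    - [0, 0, 0, 0, 0, 0]
  claw: 0.45

```text
clock: 19.58
tcp_pos: [0.5985, 0.1966, 0.0258]
orientation: [-3.14, 0.092, -0.002]
contact_force: [-1.2, -1.2, 6.4]
grip_width: 0.0485
gripper_force: 25.0
```

```bash
python3 - <<'E'
from h import *
go([.5845,-.1584,.106])
E
```

```text
tcp [0.5985 0.1966 0.0258] -> [0.5845, -0.1584, 0.106] shift [ 0.027  1.421 -0.322] grip 0.0485 25.0
```

apply_moves:
  rows:
    - [0, 0, -0.1, 0, 0, 0]
    - [0, 0, -0.22, 0, 0, 0]
    - [0, 0, -0.32, 0, 0, 0]
    - [0.01, 0.2, -0.32, 0, 0, 0]
    - [0.01, 0.4, -0.32, 0, 0, 0]

```text
clock: 20.2
tcp_pos: [0.5946, 0.0959, 0.1051]
orientation: [-3.14, 0.088, -0.002]
contact_force: [0.9, -0.3, -1.1]
grip_width: 0.049
gripper_force: 26.3
```

apply_moves:
  rows:
    - [0.01, 0.25, 0, 0, 0, 0]
    - [0.017, 0.5, 0, 0, 0, 0]
    - [0.017, 0.75, 0, 0, 0, 0]
    - [0.017, 0.97, 0, 0, 0, 0]
    - [0.017, 1.0, 0, 0, 0, 0]

```text
clock: 20.82
tcp_pos: [0.5828, -0.1597, 0.1049]
orientation: [3.137, -0.104, 0.0]
contact_force: [-0.7, 0.5, -1.3]
grip_width: 0.0485
gripper_force: 26.3
```

```bash
python3 - <<'E'
from h import *
go([.5845,-.1584,.0215])
grab("wrist","w10.png")
E
```

```text
tcp [ 0.5828 -0.1597  0.1049] -> [0.5845, -0.1584, 0.0215] shift [ 0.007 -0.006  0.333] grip 0.0485 26.3
```

View pics/w10.png

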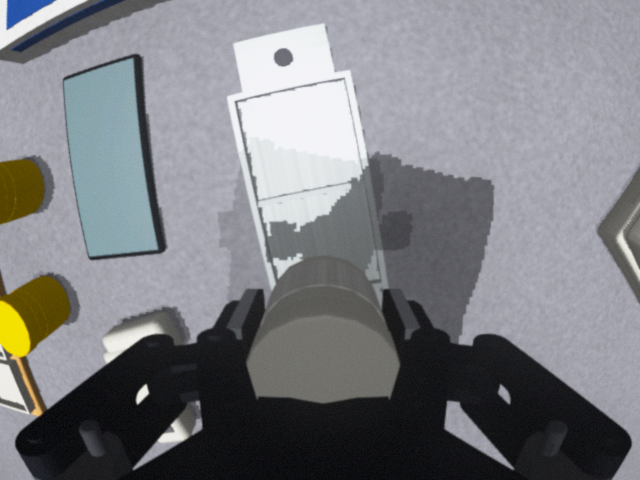

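The jar is held over the third compartment: only the last compartment shows beyond it, with its divider at (315,190) and the stud at (283,57).

apply_moves:
  rows:
    - [0.003, -0.003, 0.15, 0, 0, 0]
    - [0.003, -0.003, 0.26, 0, 0, 0]
    - [0.003, -0.003, 0.31, 0, 0, 0]
    - [0.003, -0.003, 0.325, 0, 0, 0]
    - [0.003, -0.003, 0.326, 0, 0, 0]

```text
clock: 21.5
tcp_pos: [0.5856, -0.1523, 0.0237]
orientation: [-3.14, 0.091, -0.002]
contact_force: [-0.1, 0.2, -0.2]
grip_width: 0.0486
gripper_force: 26.4
```

apply_moves:
  rows:
    - [0, 0, 0.002, 0, 0, 0]
    - [0, 0, 0.004, 0, 0, 0]
    - [0, 0, 0.006, 0, 0, 0]
    - [0, 0, 0.006, 0, 0, 0]

```text
clock: 22.0
tcp_pos: [0.585, -0.1527, 0.0216]
orientation: [-3.14, 0.091, -0.0]
contact_force: [-0.2, -0.2, -1.7]
grip_width: 0.0486
gripper_force: 26.4
```

apply_moves:
  rows:
    - [0, 0.01, 0, 0, 0, 0]
    - [0, 0.022, 0, 0, 0, 0]
    - [0, 0.022, 0.002, 0, 0, 0]
    - [0, 0.022, 0.004, 0, 0, 0]
    - [0, 0.022, 0.005, 0, 0, 0]

```text
clock: 22.62
tcp_pos: [0.5847, -0.1585, 0.0208]
orientation: [3.14, -0.092, 0.0]
contact_force: [-2.7, -0.7, 7.1]
grip_width: 0.0486
gripper_force: 26.3
```

apply_moves:
  rows:
    - [0, 0, 0, 0, 0, 0]
    - [0, 0, 0, 0, 0, 0]
    - [0, 0, 0, 0, 0, 0]
    - [0, 0, 0, 0, 0, 0]
  claw: 1.0

```text
clock: 23.12
tcp_pos: [0.5846, -0.1581, 0.0202]
orientation: [-3.14, 0.091, 0.0]
contact_force: [-0.8, -0.2, -0.7]
grip_width: 0.0859
gripper_force: 0.0
```

apply_moves:
  rows:
    - [0, 0, -0.1, 0, 0, 0]
    - [0, 0, -0.25, 0, 0, 0]
    - [0, 0, -0.45, 0, 0, 0]
    - [0, -0.1, -0.6, 0, 0, 0]
    - [0, -0.2, -0.6, 0, 0, 0]

```text
clock: 23.75
tcp_pos: [0.5897, -0.1084, 0.174]
orientation: [3.14, -0.093, 0.011]
contact_force: [-0.0, 0.4, 0.1]
grip_width: 0.0855
gripper_force: 0.0
```

```bash
python3 - <<'E'
from h import *
go([.664,.186,.13])
p=grab("wrist","w11.png");seen(p,["amber_mid","dropper_mid","jar_mid"])
E
```

```text
tcp [ 0.5897 -0.1084  0.174 ] -> [0.664, 0.186, 0.13] shift [ 0.226 -1.193  0.178] grip 0.0855 0.0
wrist amber_mid 0.78 [407. 385.] [ 0.4477 -0.1768  0.049 ]
wrist dropper_mid 0.69 [399. 320.] [ 0.5148 -0.1679  0.048 ]
wrist jar_mid 0.82 [386. 240.] [ 0.5824 -0.1574  0.044 ]
wrist jar_mid 0.81 [ 96. 179.] [0.6496 0.0771 0.044 ]
```

View pics/w11.png

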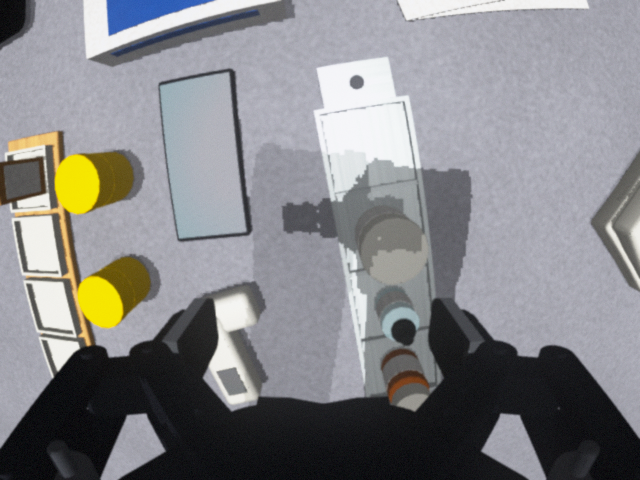

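Three packs stand in order: amber (407,390), dropper (401,325), jar (390,243). Last comes the carton.

apply_moves:
  rows:
    - [0.05, -0.24, 0, 0, 0, 0]
    - [0.1, -0.48, 0, 0, 0, 0]
    - [0.16, -0.72, 0, 0, 0, 0]
    - [0.2, -0.96, 0, 0, 0, 0]
    - [0.2, -1.0, 0, 0, 0, 0]

```text
clock: 24.58
tcp_pos: [0.6519, 0.1437, 0.1691]
orientation: [-3.139, 0.082, 0.002]
contact_force: [1.2, 0.0, -0.7]
grip_width: 0.0855
gripper_force: 0.0
```

apply_moves:
  rows:
    - [0.026, -0.19, 0, 0, 0, 0]
    - [0.026, -0.193, 0.12, 0, 0, 0]
    - [0.026, -0.193, 0.17, 0, 0, 0]
    - [0.026, -0.193, 0.17, 0, 0, 0]
    - [0.026, -0.193, 0.17, 0, 0, 0]

```text
clock: 25.2
tcp_pos: [0.662, 0.1847, 0.1287]
orientation: [3.14, -0.094, 0.002]
contact_force: [-0.4, 0.5, 0.4]
grip_width: 0.0857
gripper_force: 0.0
```

```bash
python3 - <<'E'
from h import *
go([.664,.186,.028])
p=grab("wrist","w12.png");seen(p,["carton_mid"],3)
E
```

```text
tcp [0.662  0.1847 0.1287] -> [0.664, 0.186, 0.028] shift [ 0.007 -0.006  0.403] grip 0.0857 0.0
```

View pics/w12.png

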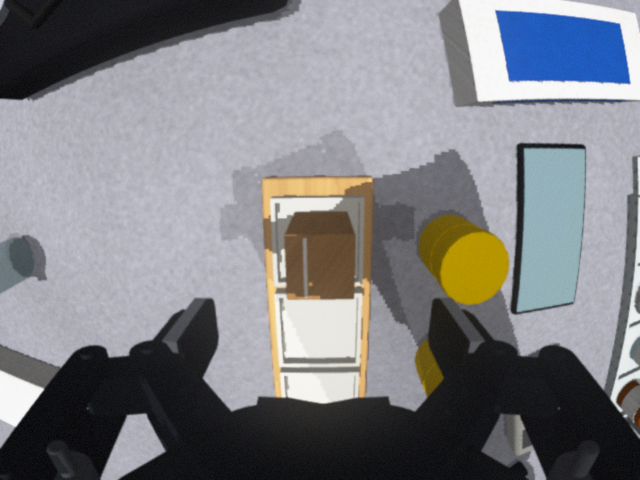

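The carton top is centred at (321,265) between the fingers, its sides parallel to the pads.

apply_moves:
  rows:
    - [0.007, -0.004, 0.15, 0, 0, 0]
    - [0.007, -0.004, 0.27, 0, 0, 0]
    - [0.007, -0.004, 0.36, 0, 0, 0]
    - [0.007, -0.004, 0.395, 0, 0, 0]
    - [0.007, -0.004, 0.4, 0, 0, 0]

```text
clock: 25.92
tcp_pos: [0.6633, 0.1871, 0.0279]
orientation: [-3.14, 0.092, -0.0]
contact_force: [-0.1, 0.1, 0.1]
grip_width: 0.0854
gripper_force: 0.0
```

apply_moves:
  rows:
    - [0, 0, 0, 0, 0, 0]
    - [0, 0, 0, 0, 0, 0]
    - [0, 0, 0, 0, 0, 0]
    - [0, 0, 0, 0, 0, 0]
    - [0, 0, 0, 0, 0, 0]
  claw: 0.3

```text
clock: 26.55
tcp_pos: [0.6637, 0.1873, 0.0287]
orientation: [-3.14, 0.091, -0.002]
contact_force: [-1.4, 0.5, 5.6]
grip_width: 0.0378
gripper_force: 25.7
```

```bash
python3 - <<'E'
from h import *
go([.654,-.1496,.11])
E
```

```text
tcp [0.6637 0.1873 0.0287] -> [0.654, -0.1496, 0.11] shift [ 0.04   1.347 -0.326] grip 0.0378 25.7
```

Expected floor contact at TCP z ≈ 0.0237.

apply_moves:
  rows:
    - [0, 0, -0.1, 0, 0, 0]
    - [0, 0, -0.22, 0, 0, 0]
    - [0, 0, -0.326, 0, 0, 0]
    - [0.01, 0.2, -0.326, 0, 0, 0]
    - [0.01, 0.4, -0.326, 0, 0, 0]

```text
clock: 27.18
tcp_pos: [0.6596, 0.0866, 0.1093]
orientation: [-3.14, 0.089, -0.0]
contact_force: [1.1, -1.1, -2.0]
grip_width: 0.0376
gripper_force: 25.2
```

apply_moves:
  rows:
    - [0.01, 0.25, 0, 0, 0, 0]
    - [0.03, 0.5, 0, 0, 0, 0]
    - [0.03, 0.75, 0, 0, 0, 0]
    - [0.03, 0.93, 0, 0, 0, 0]
    - [0.03, 0.947, 0, 0, 0, 0]

```text
clock: 27.8
tcp_pos: [0.6518, -0.156, 0.109]
orientation: [3.137, -0.103, -0.002]
contact_force: [-0.1, -0.1, -0.7]
grip_width: 0.0378
gripper_force: 25.2
```

apply_moves:
  rows:
    - [0, 0, 0, 0, 0, 0]
    - [0, 0, 0, 0, 0, 0]

```text
clock: 28.05
tcp_pos: [0.6537, -0.147, 0.109]
orientation: [-3.139, 0.087, 0.001]
contact_force: [-0.2, -0.1, -0.4]
grip_width: 0.0379
gripper_force: 25.2
```

```bash
python3 - <<'E'
from h import *
go([.654,-.1496,.0245])
E
```

```text
tcp [ 0.6537 -0.147   0.109 ] -> [0.654, -0.1496, 0.0245] shift [0.002 0.011 0.338] grip 0.0379 25.2
```

apply_moves:
  rows:
    - [0.002, 0.01, 0.15, 0, 0, 0]
    - [0.002, 0.01, 0.26, 0, 0, 0]
    - [0.002, 0.01, 0.315, 0, 0, 0]
    - [0.002, 0.01, 0.332, 0, 0, 0]
    - [0.002, 0.01, 0.335, 0, 0, 0]

```text
clock: 28.68
tcp_pos: [0.6545, -0.1518, 0.0262]
orientation: [3.14, -0.09, 0.002]
contact_force: [0.3, -0.0, -1.1]
grip_width: 0.0376
gripper_force: 25.2
```

apply_moves:
  rows:
    - [0, 0, 0.002, 0, 0, 0]
    - [0, 0, 0.004, 0, 0, 0]
    - [0, 0, 0.006, 0, 0, 0]
    - [0, 0, 0.006, 0, 0, 0]

```text
clock: 29.18
tcp_pos: [0.6538, -0.1522, 0.0242]
orientation: [-3.14, 0.091, -0.0]
contact_force: [0.5, 0.1, -0.9]
grip_width: 0.0381
gripper_force: 25.2
```

apply_moves:
  rows:
    - [0, 0, 0.001, 0, 0, 0]
    - [0, 0, 0.002, 0, 0, 0]
    - [0, 0, 0.003, 0, 0, 0]
    - [0, 0, 0.004, 0, 0, 0]

```text
clock: 29.68
tcp_pos: [0.6538, -0.1522, 0.0237]
orientation: [-3.14, 0.091, -0.0]
contact_force: [-3.0, -0.6, 6.2]
grip_width: 0.038
gripper_force: 26.0
```

apply_moves:
  rows:
    - [0, 0, 0, 0, 0, 0]
    - [0, 0, 0, 0, 0, 0]
    - [0, 0, 0, 0, 0, 0]
    - [0, 0, 0, 0, 0, 0]
  claw: 1.0

```text
clock: 30.18
tcp_pos: [0.6538, -0.1522, 0.023]
orientation: [-3.14, 0.091, 0.0]
contact_force: [0.0, -0.5, 0.4]
grip_width: 0.0851
gripper_force: 0.0
```

apply_moves:
  rows:
    - [0, 0, -0.1, 0, 0, 0]
    - [0, 0, -0.25, 0, 0, 0]
    - [0, 0, -0.45, 0, 0, 0]
    - [0, -0.1, -0.6, 0, 0, 0]
    - [0, -0.3, -0.6, 0, 0, 0]

```text
clock: 30.8
tcp_pos: [0.6604, -0.0802, 0.1774]
orientation: [3.138, -0.1, 0.012]
contact_force: [0.5, 1.3, -0.2]
grip_width: 0.0853
gripper_force: 0.0
```

```bash
python3 - <<'E'
from h import *
p=grab("wrist","w13.png");seen(p,["amber_mid","dropper_mid","jar_mid","carton_mid"])
E
```

```text
wrist dropper_mid 0.82 [425. 380.] [ 0.5188 -0.166   0.048 ]
wrist jar_mid 0.84 [417. 316.] [ 0.5843 -0.1564  0.044 ]
wrist jar_mid 0.69 [134. 255.] [0.6524 0.0797 0.044 ]
wrist carton_mid 0.18 [ 91. 360.] [0.5457 0.1626 0.047 ]
```

View pics/w13.png

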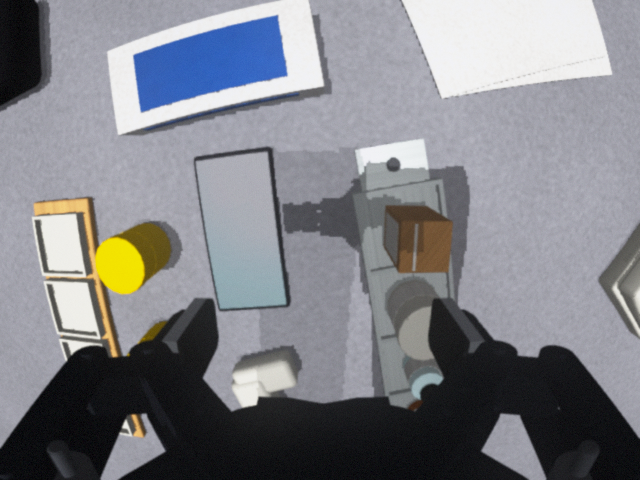

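All four stand upright in order: amber, dropper, jar (417,320), carton (418,240). The gripper is clear of everything.

```bash
python3 -c "
from bench import r
print(r.hand_in())"
```

```text
the job is handed in; nothing more can be done
None
```

The job is handed in: the last wrist pictures show amber, dropper, white jar and carton upright in that order counted from the loop, one to a compartment, in about 31 s of the 102 s allowed; the hand-in returned no verdict.

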